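# Unfold the vice crank and clamp the acrylic block

## Task

Swing the folded orange handle of the little blue vice all the way up to its upright working position, then wind the crank clockwise (seen from above) until the clear acrylic block is held firmly and squarely between both jaws. Tighten gently by feel, because acrylic crazes if it is overtightened; leave the handle upright and let go, and leave the other things on the island where they are.

Things in the scene. Friction and masses are not known exactly. Their poses are not given: they have to be found in the camera images.
- vice: Blue hobby vice, stuck down by its suction foot: a 74 x 74 mm gearbox, 85 mm high, with a crank on top, and a 70 mm wide, 20 mm high bed reaching 212 mm along its -y, under the jaws. Origin on the island under the crank's axis. The far jaw (50 mm wide, 72 mm high, rubber-faced) stays put during the job, but its setting along the bed differs by up to 12 mm.
- crank_axis (a point): Point on the crank's upright axis at the height of the handle's hinge, 113 mm above the island. The crank starts at its fully open stop. It turns stiffly, 0.36 N m or about 5 N at the handle with nothing gripped, and stays where it is left (self-locking up to about 20 N on the block; more partly springs back).
- handle_hinge (a point): Centre of the hinge that joins the folding handle to the outer end of the crank arm, 70 mm from the crank axis and 113 mm above the island. The steel arm is 12 mm wide and 8 mm thick, its top 10 mm below this point.
- handle_tip (a point): Free end of the handle, on its centre line, 61 mm from the hinge. An orange sleeve, 18 mm thick, covers it from 12 to 58 mm from the hinge and spins freely about the handle's length. Folded, the handle lies over the arm and points to the crank axis; unfolded, it stands upright above the hinge.
- handle (a joint): Fold angle of the handle (rad): 0 folded flat over the arm, 1.571 upright against its stop, the working position. The hinge is stiff (0.08 N m, about 2 N at 42 mm from it) and stays where it is left; its axis is level and square to the arm.
- jaw: Moving jaw, a dark steel plate 50 mm wide and 12 mm thick, 22 to 72 mm above the island; origin at the lower edge of its gripping face, in the middle. Clockwise cranking (from above) drives it along its own -y, 16 mm per radian; it has the block firmly against the far jaw after 1.5 to 2.4 rad, then the grip grows by some 6 N per 0.04 rad.
- block: Clear acrylic block, 40 x 30 x 55 mm (x, y, z), 80 g, standing loosely on the bed between the jaws, which take it across its 30 mm. Origin: centre of its underside. Held firmly is 6 to 25 N, best about 15 N; over 35 N crazes it. Above the crank's own friction, 1 N at the upright handle is about 4.4 N on the block.
- carousel_rim (a point): Point on the rim of a white plastic desk carousel (190 mm across, 102 mm high, turns easily on its foot); to be left alone.
- tape: Roll of brown packing tape lying flat, 100 mm across, 48 mm high; origin at the centre of its underside; to be left alone.
- bowl: White ceramic bowl, 140 mm across, 55 mm high; origin at the centre of its underside; to be left alone.
- markers: Bundle of four capped markers in a steel clip, 135 x 46 x 38 mm, lying along its x; origin at the middle of its underside; to be left alone.
Not all that is in view belongs to the job. Of the things that look like the block, the middle-sized one is meant.

How it is judged:
By the outcome, as a careful person would: the job done as asked, in the order asked, and still so for the second after the job is handed in, with the robot touching nothing.
It also fails if it takes over 72 s, if anything falls off the work surface, if the arm or the gripper's body presses on something with over 40 N, if the wrist force passes 120 N, or if a joint passes its speed limit or range.

## Robot

A 7-joint arm with a two-finger parallel gripper is mounted at the origin on the work surface. World frame = base frame: x ahead of the robot, y to its left, z up, the work surface at z = 0. Lengths are in m, angles in rad, forces in N, time in s.
With the tool pointing down it reaches from about 0.425 to 1.025 m from the base axis. Payload 9.4 kg.
Tool frame: the origin (TCP) lies on the mounting face of the last link; the fingertips stand 173 mm ahead of it and the grasp point (between the pads) lies 155 mm ahead of it; z points along the fingers, y is the line along which they close (so a half turn about z gives the same grasp; the last joint's range is limited). The gripper opens to 85 mm and grips with 20 to 120 N. Pads are 22 mm wide; open, the fingers measure 114 mm over their backs; the gripper's body (76 mm by 85 mm) begins 54 mm behind the grasp point. The pads swing forward as they close: fully open they stand 13 mm farther back than shut.
Start: joints at [1.217, 0.599, -0.003, 1.599, 0.002, 0.943, -0.08], TCP at [0.198, -0.697, 0.405] pointing down, gripper open.
Joint ranges: [-2.57, 2.57], [-0.35, 1.97], [-1.29, 1.29], [0.11, 2.56], [-1.05, 4.19], [0.11, 1.86], [-2.63, 2.63]. Speed limits (rad/s): [2.22, 2.22, 3.01, 3.01, 3.14, 3.14, 3.14].

## Interface

Orientations are given as a 3x3 rotation matrix whose columns are the frame's x, y, z axes.
In Python, from rig import goto, line_to, move_joints, gripper_open, clamp, sleep, inverse_kinematics, get_obs, grab_frame, calibration, MotionError, job_done gives the robot as it stands. The module is installed in compiled form; this text tells all that it offers. Calls block until the motion is done:
- goto(position, orientation): joint-space move of the TCP to a pose.
- line_to(position, ori=None, speed=0.15, contact_N=None): straight line of the TCP; ori=None keeps the orientation; speed is the mean speed in m/s. With contact_N (N) it stops when the force on the tool has changed by that much, and returns True; else False.
- move_joints(angles): joint-space move.
- gripper_open() and clamp(): open the fingers fully, or close them until they stop; the grip force is fixed at half the most.
- sleep(seconds).
- inverse_kinematics(position, orientation): joint angles nearest the present ones, or None.
- get_obs(): the state.
- grab_frame(name): name is "scene" or "top" or "wrist"; returns the picture (400x640x3 uint8, red, green, blue); there is no depth.
- calibration(name): a dict with "mtx" (3x3 intrinsics, pixels), "dist_coeffs" ([k1, k2, p1, p2, k3] as OpenCV has them; the pictures are not rectified), "eye" and "orientation" of the camera in the world. Camera axes: x right, y down, z forward; pixel columns grow to the right and rows downward; lengths in m; the calibration is good to about 2 mm. A picture is of the moment at which its call begins: read the wrist's pose just before it. calibration takes no time and is no camera call; for the wrist camera it gives the pose at the moment of the call.
A pose or a line that the arm cannot do raises MotionError and nothing moves.
- job_done(): hands the job in; it is judged then, once.
The state is a dict: "time": time; "joint_positions": joint angles; "dq": joint speeds; "tau": joint torques, N m; "eef_pos": TCP position; "tool_rot": TCP orientation; "ft_force": force on the tool from outside, world axes, zero at the start; "wrist_torque": the same for the moment, N m; "gripper_width": finger opening in m; "grip_force": force on a finger pad.
Only numpy, scipy, OpenCV 4.12 (cv2) and the standard library are available. Lean on these libraries where they do the work, as an engineer would, in place of code of your own. Each camera call takes 0.05 s, during which the arm holds its last target. There are 200 camera calls.

## Working session

There is one attempt and no reset: what is moved stays moved. The work goes in short steps, each a Python script; the robot and the scene stay as the last script left them, time stands still between calls to the robot, and variables do not carry over. Pictures are saved under pics/ and viewed, at most 10 in all, crops included, and the job is handed in when it is done.

```bash
mkdir -p pics; cat > h.py <<'E'
import numpy as np, cv2
from rig import *
def save(n,f): cv2.imwrite(f'pics/{f}.png',cv2.cvtColor(grab_frame(n),cv2.COLOR_RGB2BGR))
def ray(c,px):
    u=cv2.undistortPoints(np.array([[px]],float),np.array(c['mtx'],float),np.array(c['dist_coeffs'],float))[0,0]
    d=np.array(c['orientation'])@np.array([u[0],u[1],1]); return np.array(c['eye'],float),d/np.linalg.norm(d)
def onplane(c,px,z):
    e,d=ray(c,px); return e+d*(z-e[2])/d[2]
E
python3 - <<'E'
from h import *
for n in('scene','top','wrist'):
    c=calibration(n); print(n,np.round(c['eye'],3),np.round(c['orientation'],2).tolist(),np.round(c['mtx'],0).tolist())
a=[grab_frame(n) for n in('scene','top')]
for n,i in zip(('scene','top'),a): cv2.imwrite(f'pics/{n}0.png',i[:,:,::-1])
o=get_obs();print(o['time'],o['eef_pos'],o['tool_rot'],o['ft_force'])
E
```

```text
scene [ 1.324 -0.246  0.978] [[0.39, 0.69, -0.61], [0.92, -0.3, 0.24], [-0.02, -0.65, -0.76]] [[457.0, 0.0, 315.0], [0.0, 457.0, 204.0], [0.0, 0.0, 1.0]]
top [0.455 0.018 1.429] [[0.02, -0.99, 0.14], [-1.0, -0.02, 0.02], [-0.02, -0.14, -0.99]] [[433.0, 0.0, 327.0], [0.0, 433.0, 196.0], [0.0, 0.0, 1.0]]
wrist [ 0.266 -0.678  0.373] [[0.27, -0.92, -0.27], [-0.96, -0.26, -0.07], [-0.0, 0.28, -0.96]] [[355.0, 0.0, 325.0], [0.0, 355.0, 198.0], [0.0, 0.0, 1.0]]
0.1 [ 0.1980812  -0.69723672  0.40391033] [[ 9.61918829e-01  2.73334815e-01 -4.94456587e-04]
 [ 2.73335235e-01 -9.61917972e-01  1.29040061e-03]
 [-1.22915265e-04 -1.37641305e-03 -9.99999045e-01]] [-0.5537123   0.22148378  0.34965486]
```

View pics/scene0.png

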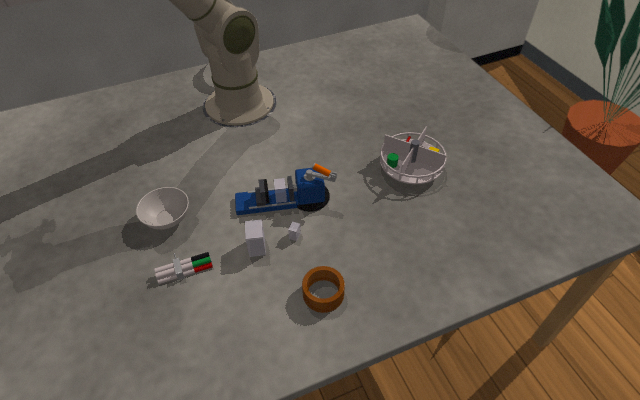

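View pics/top0.png

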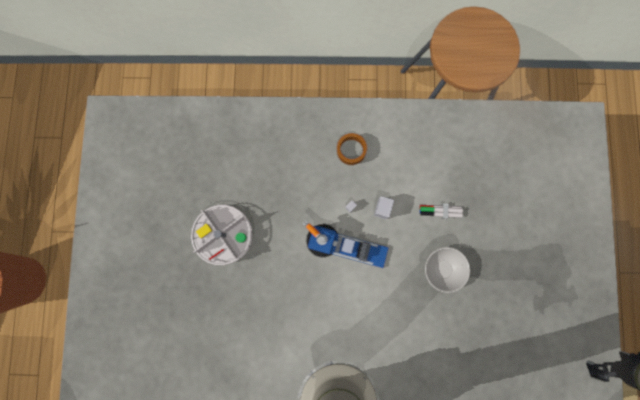

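The scene view shows the vice at about (290,190), with its orange handle near (323,171) and the carousel to its right. The top view puts the gearbox at (321,240), the orange sleeve at (312,230) and the block in the jaws at (348,245). Next I'll measure these by colour.

```bash
python3 - <<'E'
from h import *
im={n:cv2.imread(f'pics/{n}0.png') for n in('scene','top')}
roi={'scene':(225,155,345,220),'top':(295,215,400,275)}
for n in im:
    x0,y0,x1,y1=roi[n]; c=calibration(n); p=im[n][y0:y1,x0:x1]; h=cv2.cvtColor(p,cv2.COLOR_BGR2HSV)
    mo=cv2.inRange(h,(3,170,120),(20,255,255)); mb=cv2.inRange(h,(100,120,50),(125,255,255))
    pts=np.argwhere(mo)[:,::-1].astype(np.float32)+[x0,y0]
    r=cv2.minAreaRect(pts.astype(np.float32)); print(n,'orange',len(pts),r)
    m=pts.mean(0); e,d=ray(c,m); 
    if n=='scene': A=(e,d)
    else: B=(e,d)
    q=(pts-m); u,s,v=np.linalg.svd(q,full_matrices=False); t=q@v[0]
    for k in(t.min(),t.max()): print('end',m+v[0]*k,onplane(c,m+v[0]*k,.113))
    print('centre',m,onplane(c,m,.113))
    pb=np.argwhere(mb)[:,::-1].astype(np.float32)+np.float32([x0,y0]); rb=cv2.minAreaRect(pb); print('blue',rb)
    if n=='top':
        for z in(.02,.085): print(z,[np.round(onplane(c,k,z)[:2],3).tolist() for k in cv2.boxPoints(rb)])
(e1,d1),(e2,d2)=A,B
M=np.stack([d1,-d2],1); k=np.linalg.lstsq(M,e2-e1,rcond=None)[0]; print('tri',e1+k[0]*d1,e2+k[1]*d2)
a=cv2.resize(im['scene'][150:225,225:345],None,fx=5,fy=4.0,interpolation=2)[:300]
b=cv2.resize(im['top'][215:275,290:410],None,fx=5,fy=5,interpolation=2)
cv2.imwrite('pics/z.png',np.vstack([a,b]))
E
```

```text
scene orange 72 ((321.8999938964844, 168.70001220703125), (17.441329956054688, 4.0249223709106445), 26.56505012512207)
end [314.15887041 164.67974669] [0.49929186 0.07839863 0.113     ]
end [329.78575029 172.43188771] [0.5432153  0.10507704 0.113     ]
centre [322.02777778 168.58333333] [0.5215922  0.09194388 0.113     ]
blue ((278.63201904296875, 192.23875427246094), (36.577152252197266, 91.96753692626953), 77.00537872314453)
top orange 61 ((311.7500305175781, 229.75003051757812), (12.020814895629883, 5.656853675842285), 45.0)
end [307.63314115 225.31755782] [0.54797954 0.10317567 0.113     ]
end [316.49754546 233.54157934] [0.52351425 0.07566034 0.113     ]
centre [312.1147541  229.47540984] [0.53559314 0.08924411 0.113     ]
blue ((347.2452697753906, 246.64151000976562), (78.84495544433594, 24.724899291992188), 15.945395469665527)
0.02 [[0.482, 0.113], [0.559, 0.093], [0.494, -0.154], [0.417, -0.132]]
0.085 [[0.481, 0.108], [0.555, 0.089], [0.492, -0.146], [0.419, -0.125]]
tri [0.53413434 0.08666541 0.12651624] [0.53476011 0.08850504 0.126654  ]
```

View pics/z.png

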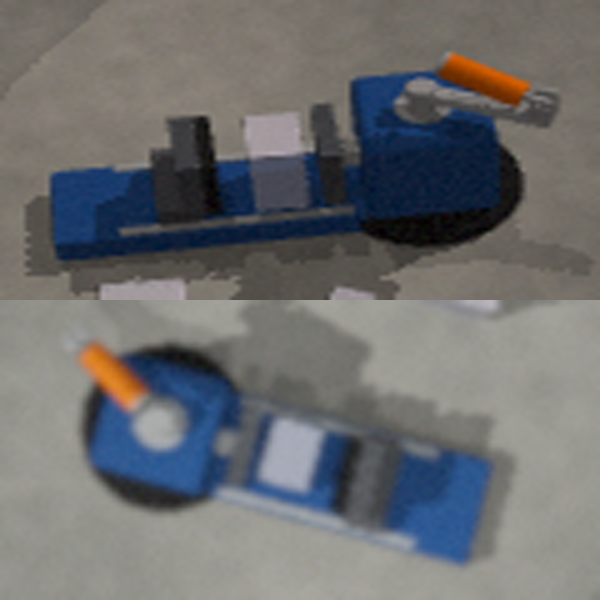

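The crops show the hub at top-view pixel (322,240), with the arm and handle pointing to the upper left of it. The block stands between the dark jaws, not yet touching either. The sleeve triangulates to about z 0.127, so it may start slightly raised. I'll go above it and take a closer look.

```bash
cat >> h.py <<'E'
def ori(a):  # tool down, x axis at world angle a
    x=np.array([np.cos(a),np.sin(a),0]); z=np.array([0,0,-1.]); return np.stack([x,np.cross(z,x),z],1)
E
python3 - <<'E'
from h import *
print('hub',onplane(calibration('top'),(322,240),.105))
for a in (np.radians(48),np.radians(48)-np.pi):
    for z in(.42,.27): print(a,z,np.round(inverse_kinematics([.52,.07,z],ori(a)) ,2))
E
```

```text
hub [0.50461503 0.05882572 0.105     ]
0.8377580409572782 0.42 [ 0.09  0.37 -0.44  2.02  0.22  0.8  -1.21]
0.8377580409572782 0.27 [-0.15  0.57 -0.13  2.16  0.17  0.42 -1.14]
-2.3038346126325147 0.42 [ 0.51  0.54 -1.1   2.    0.59  0.97  1.52]
-2.3038346126325147 0.27 [ 0.46  0.83 -1.11  2.13  1.02  0.88  1.13]
```

```bash
python3 - <<'E'
from h import *
a=np.radians(48)
goto([.50,.02,.42],ori(a)); sleep(.2)
c=calibration('wrist'); im=grab_frame('wrist'); cv2.imwrite('pics/w1.png',im[:,:,::-1])
np.savez('w1.npz',**{k:np.array(c[k]) for k in c}); print(get_obs()['time'],c['eye'],get_obs()['ft_force'])
E
```

```text
3.0917 [0.5471094  0.07142881 0.38902949] [ 0.34309594  0.73662922 -0.73782672]
```

View pics/w1.png

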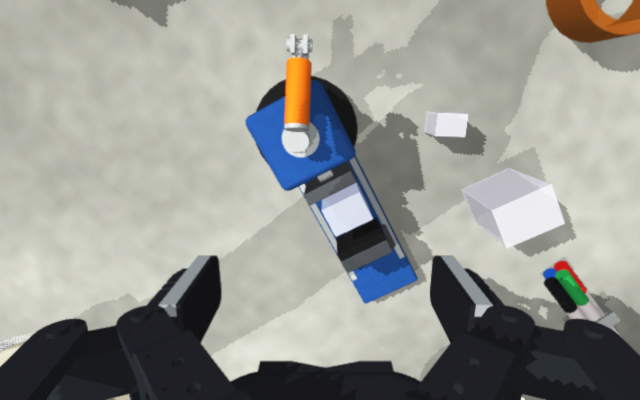

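The wrist view shows the hinge clevis at (299,45), the sleeve from (298,58) to (298,127), the hub cap at (300,142), and the block near (347,207) between the jaws.

```bash
python3 - <<'E'
from h import *
c=dict(np.load('w1.npz')); im=cv2.imread('pics/w1.png'); h=cv2.cvtColor(im,cv2.COLOR_BGR2HSV)
m=cv2.inRange(h[30:140,260:340],(5,180,120),(20,255,255)); p=np.argwhere(m)[:,::-1]+[260,30]
r=cv2.minAreaRect(p.astype(np.float32)); print(r)
for n,px,z in [('hinge',(299,45),.113),('hub',(300,141),.113),('slv out',(298.5,58),.113),('slv in',(298,126.5),.113),('slv in',(298,126.5),.13)]:
    print(n,z,np.round(onplane(c,px,z),4))
q=p.mean(0); e1,d1=ray(c,q); ct=calibration('top'); e2,d2=ray(ct,(312.1,229.5)); cs=calibration('scene'); e3,d3=ray(cs,(322.,168.6))
A=sum(np.eye(3)-np.outer(d,d) for d in(d1,d2,d3)); b=sum((np.eye(3)-np.outer(d,d))@e for e,d in((e1,d1),(e2,d2),(e3,d3)))
x=np.linalg.solve(A,b); print('tri',x,[round(float(np.linalg.norm(np.cross(x-e,d))),4) for e,d in((e1,d1),(e2,d2),(e3,d3))])
# end points: scene/wrist triangulation
for w,s in (((298.5,58),(329.8,172.4)),((298,126.5),(314.2,164.7))):
    (e,d),(f,g)=ray(c,w),ray(cs,s); k=np.linalg.lstsq(np.stack([d,-g],1),f-e,rcond=None)[0]; print('end',e+k[0]*d,f+k[1]*g)
E
```

```text
((297.0934143066406, 90.66373443603516), (24.94005584716797, 65.82736206054688), 2.2906100749969482)
hinge 0.113 [0.5566 0.1101 0.113 ]
hub 0.113 [0.5102 0.0595 0.113 ]
slv out 0.113 [0.5504 0.104  0.113 ]
slv in 0.113 [0.5166 0.0685 0.113 ]
slv in 0.13 [0.5185 0.0687 0.13  ]
tri [0.53464492 0.08742427 0.1267018 ] [0.0004, 0.0011, 0.001]
end [0.55030419 0.10305459 0.12073042] [0.54999477 0.10207136 0.12061083]
end [0.51895613 0.06876797 0.1344225 ] [0.51973744 0.07047695 0.13431825]
```

The handle starts about 0.25 rad above flat. The hinge is at about (0.555,0.110) and the axis at about (0.508,0.0585), roughly 70 mm apart as specified. I'll pinch the sleeve and swing it up.

```bash
python3 - <<'E'
from h import *
a=np.radians(47.5); R=ori(a); hv=R[:,0]; H=np.array([.5555,.110,.113])
T=np.array([0,0,.155]); r=.036; f0=.25
P=lambda f:H+r*(-hv*np.cos(f)+np.array([0,0,np.sin(f)]))+T
g=P(f0); line_to(g+[0,0,.06],R,speed=.25); 
print('hit',line_to(g,R,speed=.08,contact_N=6)); F0=np.array(get_obs()['ft_force'])
clamp(); o=get_obs(); print(o['gripper_width'],o['grip_force'],o['eef_pos']-g,np.round(o['ft_force']-F0,1),o['time'])
if .012<o['gripper_width']<.024:
    for f in np.arange(.35,1.46,.1):
        line_to(P(f),R,speed=.06); o=get_obs(); F=o['ft_force']-F0
        print(round(f,2),'rad',round(F@hv,1),'tan',round(F@R[:,1],1),'z',round(F[2],1))
        if np.linalg.norm(F)>25: print('stop');break
im=grab_frame('scene')[130:220,260:380]; cv2.imwrite('pics/s2.png',cv2.resize(im[:,:,::-1],None,fx=6,fy=6,interpolation=2)); print(get_obs()['time'],get_obs()['eef_pos'])
E
```

```text
hit False
0.016411760037985237 58.29203188419342 [-5.54686105e-05  1.29135218e-05  9.55499139e-05] [-1.1 -0.8  3.1] 5.225
0.35 rad 1.2 tan 1.2 z -7.1
0.45 rad -2.0 tan 1.5 z -9.3
0.55 rad -3.5 tan 1.4 z -10.8
0.65 rad -5.6 tan 1.5 z -8.8
0.75 rad -6.0 tan 1.6 z -7.9
0.85 rad -6.1 tan 3.0 z -7.3
0.95 rad -5.3 tan 2.7 z -9.1
1.05 rad -7.5 tan 4.0 z -12.7
1.15 rad -6.6 tan 2.5 z -9.3
1.25 rad -8.3 tan 3.4 z -9.4
1.35 rad -8.8 tan 1.6 z -7.3
1.45 rad -9.1 tan 3.3 z -6.6
8.275 [0.5518615  0.10549753 0.30372908]
```

View pics/s2.png

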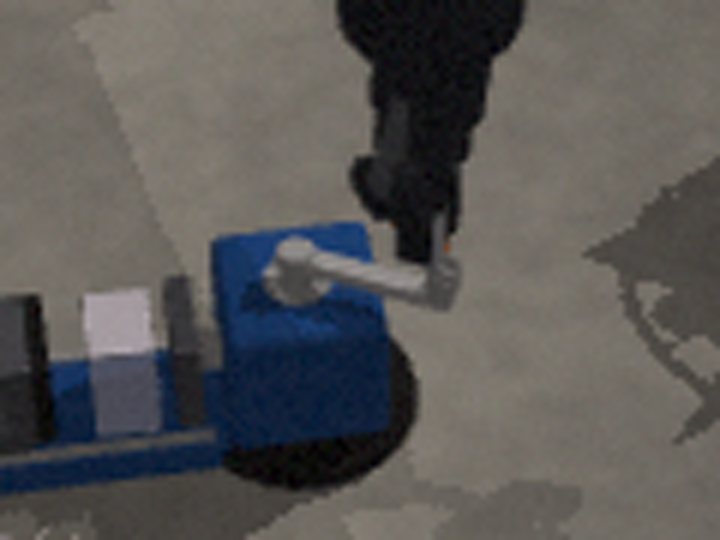

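The crop shows the arm free of the handle, and the handle standing nearly upright inside the gripper at about (445,240). Next I'll pull it outward to its stop, release and check.

```bash
python3 - <<'E'
from h import *
a=np.radians(47.5); R=ori(a); hv=R[:,0]
p=np.array(get_obs()['eef_pos'])
for k in range(8):
    p=p+.0015*hv; line_to(p,R,speed=.03); F=np.array(get_obs()['ft_force']); print(k,round(F@hv,1),round(F[2],1))
    if F@hv<-20: break
gripper_open(); sleep(.2); F=np.array(get_obs()['ft_force']); print('open',F,get_obs()['eef_pos'])
line_to(p+[0,0,.13],R,speed=.25); sleep(.15)
c=calibration('wrist'); w=grab_frame('wrist'); np.savez('w2.npz',**{k:np.array(c[k]) for k in c})
s=grab_frame('scene'); cv2.imwrite('pics/s3f.png',s[:,:,::-1]); cv2.imwrite('pics/w2.png',w[:,:,::-1])
s=cv2.resize(s[130:220,260:380],None,fx=3,fy=3); out=np.zeros((400+270,640,3),np.uint8); out=np.vstack([cv2.resize(w,(480,300)),np.pad(s,((0,0),(0,120),(0,0)))])
cv2.imwrite('pics/c3.png',out[:,:,::-1]); print(get_obs()['time'])
E
```

```text
0 -9.5 -7.2
1 -12.8 -4.1
2 -10.3 -4.9
3 -15.2 -2.5
4 -12.4 -3.5
5 -14.9 -0.9
6 -10.3 -5.1
7 -13.9 -3.0
open [0.36800712 0.25421392 0.05793458] [0.55997515 0.1143524  0.30368157]
12.075
```

View pics/c3.png

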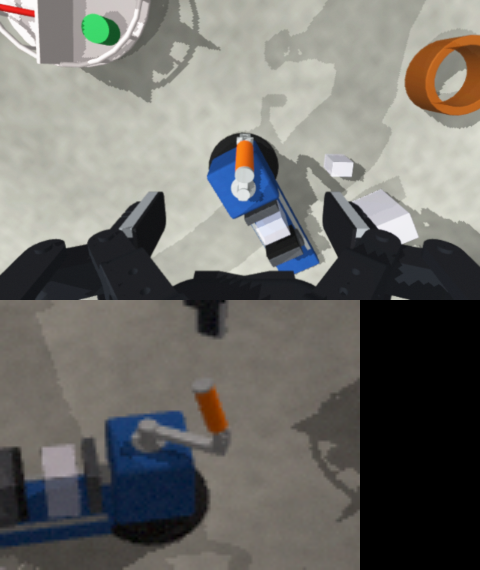

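The wrist crop shows the sleeve foreshortened, and the scene crop shows it standing from (224,435) to (202,385). I need to measure how far it leans.

```bash
cat >> h.py <<'E'
def sleeve(im,box):  # rgb; ends of the orange sleeve
    x0,y0,x1,y1=box; h=cv2.cvtColor(im[y0:y1,x0:x1].copy(),cv2.COLOR_RGB2HSV)
    m=cv2.inRange(h,(3,150,80),(20,255,255)); n,l,s,_=cv2.connectedComponentsWithStats(m)
    k=1+s[1:,4].argmax(); p=np.argwhere(l==k)[:,::-1]+[x0,y0]; q=p.mean(0); v=np.linalg.svd(p-q,full_matrices=False)[2][0]
    if v[1]<0: v=-v
    t=(p-q)@v; return q+v*(t.min()-.5),q,q+v*(t.max()+.5)
def tri(*rays):
    A=sum(np.eye(3)-np.outer(d,d) for e,d in rays); b=sum((np.eye(3)-np.outer(d,d))@e for e,d in rays); return np.linalg.solve(A,b)
E
python3 - <<'E'
from h import *
s=cv2.imread('pics/s3f.png')[:,:,::-1]; w=cv2.imread('pics/w2.png')[:,:,::-1]; cw=dict(np.load('w2.npz')); cs=calibration('scene')
S=sleeve(s,(300,140,350,190)); W=sleeve(w,(290,170,360,250)); print(S,W,cw['eye'])
top=tri(ray(cs,S[0]),ray(cw,W[2])); bot=tri(ray(cs,S[2]),ray(cw,W[0])); mid=tri(ray(cs,S[1]),ray(cw,W[1]))
print(top,mid,bot); a=np.radians(47.5); hv=np.array([np.cos(a),np.sin(a),0]); v=top-bot; print(np.linalg.norm(v),'fold',np.pi/2-np.arctan2(-v@hv,v[2]), 'side',np.cross(hv,v)[2])
print('hinge w', onplane(cw,(325,183),.113))
E
```

```text
(array([327.6317267 , 159.46390844]), array([330.32989691, 166.55670103]), array([333.19235768, 174.08137109])) (array([325.92408744, 186.49985806]), array([325.88743455, 206.22251309]), array([325.84978907, 226.47927914])) [0.60702214 0.1656498  0.40136289]
[0.54583391 0.09851295 0.16459579] [0.55107736 0.10412075 0.1416078 ] [0.55703509 0.11045584 0.11654085]
0.050767864044644666 fold 1.2424248303929686 side 0.00018987504318670502
hinge w [0.55900915 0.11386584 0.113     ]
```

The handle stands at only about 1.25 to 1.3 rad because the pinch slipped. I'll push it to the stop with closed fingers from the inside, which applies no twist.

```bash
python3 - <<'E'
from h import *
a=np.radians(47.5); R=ori(a); hv=R[:,0]; H=np.array([.557,.1115,0])
clamp()
up=H+[0,0,.37]-.05*hv; line_to(up,R,speed=.25); q=H+[0,0,.323]-.05*hv; line_to(q,R,speed=.2)
F0=np.array(get_obs()['ft_force'])
hit=line_to(H+[0,0,.323]-.008*hv,R,speed=.03,contact_N=8)
o=get_obs(); p=np.array(o['eef_pos']); print(hit,(p-H)[:2]@hv[:2],(o['ft_force']-F0)@hv,o['ft_force']-F0)
line_to(p-.03*hv,R,speed=.2); line_to(p-.03*hv+[0,0,.1],R,speed=.25); gripper_open()
line_to(H+[0,0,.43],R,speed=.25); sleep(.15)
cw=calibration('wrist'); w=grab_frame('wrist'); s=grab_frame('scene'); cs=calibration('scene')
cv2.imwrite('pics/w4.png',w[:,:,::-1]); cv2.imwrite('pics/s4.png',s[:,:,::-1]); np.savez('w4.npz',**{k:np.array(cw[k]) for k in cw})
S=sleeve(s,(300,135,350,190)); W=sleeve(w,(250,130,400,260)); print(S,W)
top=tri(ray(cs,S[0]),ray(cw,W[2])); bot=tri(ray(cs,S[2]),ray(cw,W[0])); v=top-bot; print(top,bot,np.pi/2-np.arctan2(-v@hv,v[2]),get_obs()['time'])
E
```

```text
True -0.01991758264709893 -1.4057227448067222 [-1.10622241 -0.8929743   0.94583799]
(array([333.81832594, 161.42064161]), array([333.58974359, 167.73076923]), array([333.34275649, 174.54896887])) (array([337.07906961, 184.82828885]), array([325.31391586, 186.02265372]), array([312.61542565, 187.31176825]))
[0.55139237 0.11778885 0.15321275] [0.56482681 0.10552016 0.12498529] 1.5697067890935845 16.925
```

```bash
python3 - <<'E'
from h import *
cs=calibration('scene'); cw=dict(np.load('w4.npz')); w=cv2.imread('pics/w4.png')[:,:,::-1]; s=cv2.imread('pics/s4.png')[:,:,::-1]
S=sleeve(s,(300,135,350,190)); W=sleeve(w,(250,130,400,260)); ct=calibration('top')
m=tri(ray(cs,S[1]),ray(cw,W[1])); print('mid',m)
def proj(c,P):
    R=np.array(c['orientation']).T; t=-R@np.array(c['eye']); return cv2.projectPoints(np.array(P,float),cv2.Rodrigues(R)[0],t,np.array(c['mtx'],float),np.array(c['dist_coeffs'],float))[0][:,0]
v=proj(cs,[[*m[:2],.125],[*m[:2],.171]]); print('expected dir',v[1]-v[0],'seen',S[0]-S[2])
cv2.imwrite('pics/z4.png',np.vstack([cv2.resize(w[130:290,200:460],(780,300))[:,:,::-1],cv2.resize(s[130:220,240:396],(520,300))[:,:,::-1].repeat(1,1) if False else np.pad(cv2.resize(s[130:220,240:396],(520,300)),((0,0),(0,260),(0,0)))[:,:,::-1]]))
E
```

```text
mid [0.55807818 0.11180356 0.13997328]
expected dir [  0.22684449 -12.75665454] seen [  0.47556946 -13.12832727]
```

View pics/z4.png

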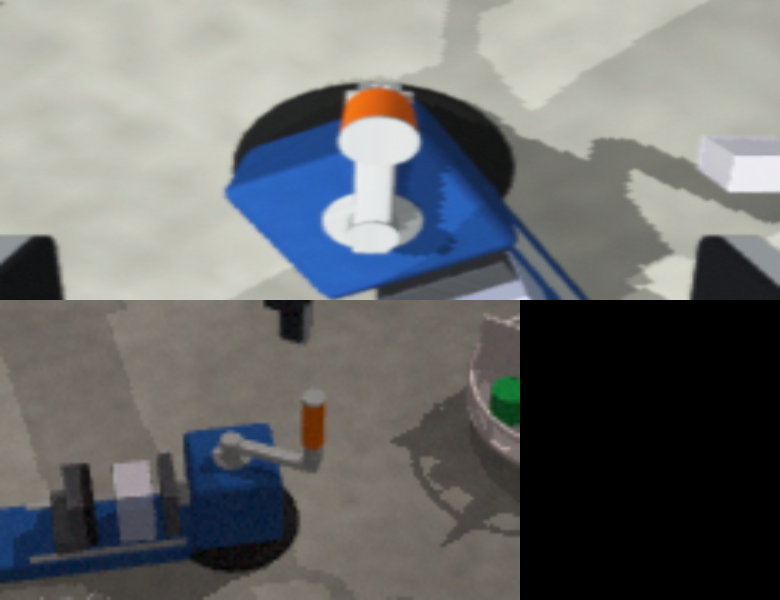

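The handle is upright: the projected direction matches, and the push ended exactly at the expected 20 mm offset. Now I'll grip it and crank clockwise with force feedback.

```bash
cat > crank.py <<'E'
from h import *
import json
a0=np.radians(47.5); R=ori(a0); C=np.array([.5107,.0602]); Z=.298; rad=.070
er=lambda th:np.array([np.cos(th),np.sin(th)])
tt=lambda th:np.array([np.sin(th),-np.cos(th)])
def force(F0):
    fs=[]
    for _ in range(5): sleep(.02); fs.append(get_obs()['ft_force'])
    return np.mean(fs,0)-F0
def step(st,phi,speed=.06):
    th=a0-phi; F0=np.array(st['F0'])
    p=C+np.array(st['c'])+rad*er(th); line_to([*p,Z],R,speed=speed)
    F=force(F0); fr,ft=F[:2]@er(th),-F[:2]@tt(th)
    st['c']=(np.array(st['c'])+np.clip(.00015*(fr+3),-.0008,.0008)*er(th)).tolist(); st['phi']=phi; st['log'].append([phi,ft])
    print(f"{phi:.2f} tan {ft:.2f} rad {fr:.1f} z {F[2]:.1f} c {np.round(np.array(st['c'])*1e3,1)}")
    json.dump(st,open('st.json','w')); return ft,fr
E
python3 - <<'E'
from crank import *
for ph in np.linspace(0,2.7,7):
    if inverse_kinematics([*(C+rad*er(a0-ph)),Z],R) is None: print('no ik',ph)
p=C+rad*er(a0); line_to([*p,.36],R,speed=.2)
F0=np.mean([get_obs()['ft_force']],0); print(line_to([*p,Z],R,speed=.1,contact_N=6))
F0=force(np.zeros(3)); clamp(); o=get_obs(); print(o['gripper_width'],force(F0))
st=dict(F0=F0.tolist(),c=[0,0],phi=0,log=[])
for ph in np.arange(.05,1.31,.125):
    ft,fr=step(st,ph)
    if abs(fr)>20 or ft>14: print('stop'); break
print(get_obs()['time'])
E
```

```text
False
0.01662355876533995 [-0.46629872 -0.25739372  2.50676314]
0.05 tan 3.60 rad -1.1 z 4.4 c [0.2 0.2]
0.17 tan 1.42 rad -2.3 z 5.0 c [0.3 0.3]
0.30 tan 0.62 rad -3.6 z 5.6 c [0.2 0.2]
0.42 tan 1.48 rad -4.3 z 6.0 c [0.  0.1]
0.55 tan 1.17 rad -4.0 z 6.5 c [-0.1  0.1]
0.67 tan 0.85 rad -5.2 z 6.7 c [-0.4  0. ]
0.80 tan 0.89 rad -4.4 z 6.0 c [-0.7  0. ]
0.92 tan 1.02 rad -4.5 z 5.4 c [-0.9  0.1]
1.05 tan 1.11 rad -4.3 z 5.9 c [-1.1  0.1]
1.17 tan 1.09 rad -4.5 z 5.5 c [-1.3  0.2]
1.30 tan 1.83 rad -4.6 z 4.6 c [-1.5  0.3]
23.1417
```

At rest the tangential reading is only about 1 N, so I need small slow steps. I'll use a contact threshold as a torque wrench, with the resting reading as a cross-check.

```bash
cat >> crank.py <<'E'
def fine(st,phi,N,speed=.02):
    th=a0-phi; F0=np.array(st['F0']); p=C+np.array(st['c'])+rad*er(th)
    hit=line_to([*p,Z],R,speed=speed,contact_N=N); o=get_obs(); Fi=(o['ft_force']-F0)[:2]; q=np.array(o['eef_pos'])[:2]-C-np.array(st['c']); act=a0-np.arctan2(q[1],q[0])
    F=force(F0); fr,ft=F[:2]@er(th),-F[:2]@tt(th)
    st['c']=(np.array(st['c'])+np.clip(.00015*(fr+3),-.0004,.0004)*er(th)).tolist(); st['phi']=float(act)
    print(f"{phi:.3f} act {act:.3f} hit {hit} end {-Fi@tt(th):.2f} rest {ft:.2f} rad {fr:.1f} t {o['time']:.1f}")
    json.dump(st,open('st.json','w')); return hit,ft,fr
E
python3 - <<'E'
from crank import *
st=json.load(open('st.json'))
for i in range(6):
    hit,ft,fr=fine(st,st['phi']+.04,6.5)
    if hit or ft>5: break
E
```

```text
1.340 act 1.328 hit False end 2.99 rest 3.49 rad -3.8 t 23.4
1.368 act 1.355 hit False end 4.60 rest 3.90 rad -4.5 t 23.8
1.395 act 1.380 hit False end 4.78 rest 4.48 rad -3.4 t 24.1
1.420 act 1.405 hit False end 3.76 rest 4.43 rad -3.7 t 24.4
1.445 act 1.429 hit False end 4.95 rest 4.40 rad -3.6 t 24.8
1.469 act 1.454 hit False end 5.09 rest 4.20 rad -3.1 t 25.1
```

With slow steps, the resting force settles at a free baseline of about 4.4 N. So 15 N on the block corresponds to about 7.8 N tangential.

```bash
python3 - <<'E'
from crank import *
st=json.load(open('st.json')); ph=1.469; L=[]
while ph<2.7:
    ph+=.04; hit,ft,fr=fine(st,ph,7); L.append(ft)
    if hit or ft>6.2 or abs(fr)>12: break
print(np.median(L))
E
```

```text
1.509 act 1.494 hit False end 2.34 rest 4.09 rad -3.5 t 25.5
1.549 act 1.534 hit False end 4.38 rest 4.31 rad -3.0 t 25.9
1.589 act 1.575 hit False end 4.05 rest 3.60 rad -2.8 t 26.2
1.629 act 1.615 hit False end 2.98 rest 3.69 rad -3.1 t 26.6
1.669 act 1.654 hit False end 3.96 rest 3.80 rad -3.0 t 27.0
1.709 act 1.694 hit False end 3.84 rest 3.46 rad -3.4 t 27.4
1.749 act 1.732 hit False end 4.34 rest 4.38 rad -3.5 t 27.7
1.789 act 1.767 hit False end 4.67 rest 5.66 rad -2.9 t 28.1
1.829 act 1.802 hit False end 5.88 rest 6.67 rad -3.0 t 28.5
4.090806182518703
```

The force is rising steadily, and the load is now about 12 N. One more small step should bring it to about 15 N, then I'll release, back off and check.

```bash
python3 - <<'E'
from crank import *
st=json.load(open('st.json')); fine(st,1.848,7)
o=get_obs(); p=np.array(o['eef_pos']); gripper_open(); sleep(.1); line_to(p+[0,0,.13],R,speed=.2)
q=p+[0,0,.13]-np.array([.02,.06,0]); line_to(q,R,speed=.25); sleep(.15)
cw=calibration('wrist'); w=grab_frame('wrist'); s=grab_frame('scene'); cs=calibration('scene')
S=sleeve(s,(260,140,350,230)); W=sleeve(w,(150,20,500,300)); m=tri(ray(cs,S[1]),ray(cw,W[1])); print('mid',m,'seen',S[0]-S[2],W)
top=tri(ray(cs,S[0])); 
def proj(c,P):
    Q=np.array(c['orientation']).T; return cv2.projectPoints(np.array(P,float),cv2.Rodrigues(Q)[0],-Q@np.array(c['eye']),np.array(c['mtx'],float),np.array(c['dist_coeffs'],float))[0][:,0]
v=proj(cs,[[*m[:2],.125],[*m[:2],.171]]); print('upright would be',v[1]-v[0],'handle commanded',p[:2])
cv2.imwrite('pics/w5.png',w[:,:,::-1])
cv2.imwrite('pics/z5.png',np.vstack([cv2.resize(w,(512,320)),cv2.resize(s[140:220,225:353],(512,270))])[:,:,::-1]); print(get_obs()['time'])
E
```

```text
1.848 act 1.817 hit False end 8.40 rest 7.91 rad -3.4 t 28.8
mid [ 5.54576029e-01 -4.78847718e-04  1.49563365e-01] seen [ -0.85800468 -13.01153524] (array([291.82321777,  99.90362519]), array([298.77922078, 110.54545455]), array([304.96348461, 120.00661784]))
upright would be [ -1.00709543 -12.6733863 ] handle commanded [0.54709344 0.00256219]
31.1167
```

View pics/z5.png

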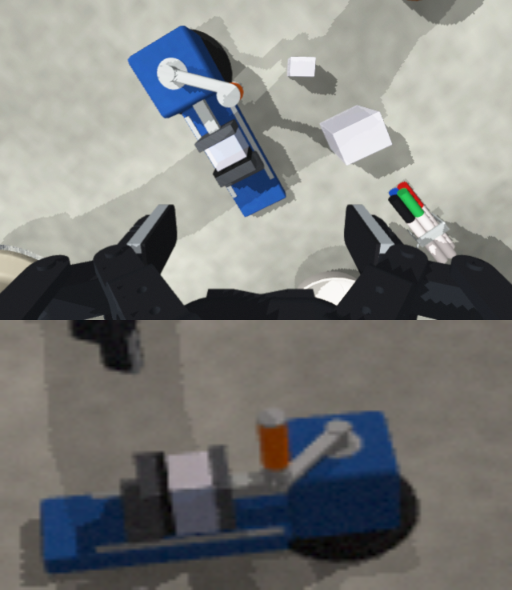

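The handle is upright at scene crop (272,440), matching the direction expected for upright. The block sits square between both jaws at (195,490), and the gripper is clear of everything.

```bash
python3 -c "
from rig import *
print(job_done())"
```

```text
the job is handed in; nothing more can be done
None
```

I handed the job in at about 31 s: the handle is upright, and the block is held squarely between both jaws at about 15 N estimated from the crank force. The gripper has let go and is clear, and I moved nothing else on the island.

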